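# Fit the forming post in the bending jig

### The arm

A 6-joint arm with a two-finger parallel gripper is mounted at the origin on the work surface. World frame = base frame: x ahead of the robot, y to its left, z up, the work surface at z = 0. Lengths are in m, angles in rad, forces in N, time in s.
With the tool pointing down it reaches from about 0.35 to 0.875 m from the base axis. Payload 15.5 kg.
Tool frame: the origin (TCP) lies midway between the tips of the shut fingers; the grasp point (between the pads) lies 19 mm behind it; z points along the fingers, x is the direction in which the jaws open and shut, and the axes are right-handed (so a half turn about z gives the same grasp; the last joint's range is limited). The gripper opens to 85 mm and grips with 20 to 120 N. Pads are 22 mm wide; open, the fingers measure 114 mm over their backs; the gripper's body (76 mm by 85 mm) begins 54 mm behind the grasp point. The pads swing forward as they close: fully open they stand 13 mm farther back than shut.
Start: joints at [-1.319, 0.494, 1.345, -0, 1.302, -0.096], TCP at [0.212, -0.588, 0.231] pointing down, gripper open.
Joint ranges: [-2.91, 2.91], [-0.82, 2.16], [0.22, 2.67], [-1.22, 4.37], [0.12, 2.79], [-3.08, 3.08]. Speed limits (rad/s): [1.89, 1.89, 2.57, 3.01, 3.01, 3.01].

### API

Orientations are given as a unit quaternion [x, y, z, w].
In Python, from station import get_obs, get_image, camera_model, finish_job gives the robot as it stands.
- The arm moves only by the tool arm_command, never from a script. Its argument "targets" is a list that holds one entry, the list of rows, each a list of 7 numbers: the shift along the tool's x, y, z in m, then the turn, a rotation vector about the tool's x, y, z in rad, then the finger opening in m, from 0 to 0.0854. A call has 1 to 20 rows; each row is the pose to reach, as a shift and turn from the pose commanded when the call began, along the tool's axes at that moment; what a row does not reach only later rows make up. A row lasts 1/10 s, in which the tool goes at most 50 mm and 8.59 degrees, less where a joint would pass 70% of its speed; a pose out of reach is approached as far as the arm can. A call with a gripper value outside its range is refused whole. The fingers move at their own pace and stop on an object; the grip force is fixed at half the most. Time passes only in rows, so rows that repeat a pose let the fingers close. It gives the time, the measured TCP pose, the force and the opening at its end, in the units of the state.
- get_obs(): the state, without advancing time (a new reading comes with each control period).
- get_image(name): name is "scene" or "top" or "wrist"; returns the picture (420x560x3 uint8, red, green, blue); there is no depth.
- camera_model(name): a dict with "vertical_fov" (degrees; the focal length in pixels is half the picture's height over the tangent of half this angle, whatever the lens; pixels are square), "cx", "cy" (the principal point, pixels), "R" (3x3) and "t" (3): a world point X has camera coordinates R X + t. Camera axes: x right, y down, z forward; pixel columns grow to the right and rows downward; lengths in m; the calibration is good to about 2 mm. A picture is of the moment at which its call begins: read the wrist's pose just before it. camera_model takes no time and is no camera call; for the wrist camera it gives the pose at the moment of the call.
- finish_job(): hands the job in, once; it reports no verdict.
The state is a dict: "time_s": time; "joints": joint angles; "qvel": joint speeds; "joint_efforts": joint torques, N m; "ee_pos": TCP position; "eef_rot": TCP orientation; "ft_force": force on the tool from outside, world axes, zero at the start; "ft_torque": the same for the moment, N m; "opening": opening from 0.0 (shut) to 1.0 (fully open).
Only numpy, scipy, OpenCV 4.12 (cv2) and the standard library are available. Lean on these libraries where they do the work, as an engineer would, in place of code of your own. Each camera call takes 0.05 s, during which the arm holds its last target.

### The job

Get the wood-bending jig ready: from the dark block, take the long slim forming post and thread it down through the empty hole in the jig's upper board, across the gap and through the matching hole in the lower board, until its collar rests flat on the upper board. Then let go of it.

Things in the scene. Friction and masses are not known exactly. Their poses are not given: they have to be found in the camera images.
- post_grip (a point): Centre of the right post's round wooden grip (28 mm diameter, 56 tall), on its axis, 38 mm above the underside of the steel collar (44 mm across, 8 thick), 148 mm above the nose; z up along the shaft. Shaft below the collar: 16 mm thick all along, 110 long, last 14 mm tapering to 8. About 0.3 kg. Of two others with equal grips one has a 60 mm shaft, one a 52 mm thick barrel below the collar.
- post_nose (a point): Lower end of the same post's shaft, on its axis, 148 mm below post_grip; z up along the shaft. The three posts start upright, in any order, 100 mm apart in a row, standing loosely in 19 mm sockets, 45 mm deep, of a dark wooden block 300 x 70 mm, 50 tall, fixed to the bench; this nose is then 5 mm above the bench and its collar 115 mm.
- bore_top (a point): Centre of the 30 mm hole at the upper face of the jig's upper board, 123 mm above the bench; z up. The jig: two level plywood boards, 220 x 200 mm, 18 thick, with a 50 mm gap between, fixed to the bench. It is the jig's only open hole; three wooden formers stand 5 mm proud of the board, 60 mm or more from the hole, and low bolt heads at the corners.
- bore_low (a point): Centre of the matching 30 mm hole at the upper face of the lower board, 68 mm straight below bore_top, 55 mm above the bench; z up. The hole goes through the 18 mm board, with 37 mm of free air below. With the post's collar seated on the upper board its nose is 42 mm below this point.
Mind the look-alikes: they are no part of the job. What is shaped like the part that bears post_grip but orange or purple is not meant.

How it is judged:
On the way, in this order (a step that is already met when the one before it is completed fails the run):
1. the long slim post is lifted until its nose is clear of the block's sockets (height (world z) of post_nose above 0.06 m), for 0.1 s.
2. the nose has come through the upper board into the gap, within 12 mm of the bores' axis, the post within 10 degrees of upright (z of post_nose in the frame of bore_low below 0.05 m and horizontal distance between post_nose and bore_low below 0.012 m and angle between post_nose's own z axis and vertical below 0.175 rad).
At the end, for the whole second after the job is handed in: The long slim post stands through both boards: its nose at least 37 mm below the upper face of the lower board (collar seated to within 5 mm), nose within 11 mm and grip within 15 mm of the bores' axis, post within 10 degrees of upright, released (z of post_nose in the frame of bore_low below -0.037 m and horizontal distance between post_nose and bore_low below 0.011 m and horizontal distance between post_grip and bore_top below 0.015 m and angle between post_nose's own z axis and vertical below 0.175 rad); the robot touches nothing.
It also fails if it takes over 40 s, if anything falls off the work surface, if the arm or the gripper's body presses on something with over 40 N, if the wrist force passes 120 N, or if a joint passes its speed limit or range.

## Working session

There is one attempt and no reset: what is moved stays moved. The work goes in short steps, Python scripts to look and compute and a tool call to move; the robot and the scene stay as the last step left them, time stands still between calls to the robot, and variables do not carry over. Pictures are saved under pics/ and viewed, and the job is handed in when it is done.

Besides the shell and the picture viewer there is one more tool, called after ">>>" as name(argument=value, ...) on one line, values as JSON. arm_command: Moves the arm, as the interface text tells. Its arguments: {"type":"object","properties":{"targets":{"type":"array"}},"required":["targets"]}

```bash
ls; mkdir -p pics; python3 - <<'E'
from station import *
import cv2
o=get_obs();print(o)
for n in("scene","top","wrist"):
    m=camera_model(n);print(n,m)
    cv2.imwrite(f"pics/{n}0.png",get_image(n)[:,:,::-1])
E
```

```text
pics
{'time_s': 0.0, 'joints': array([-1.31950873e+00,  4.94164588e-01,  1.34612573e+00, -5.57270303e-06,
        1.30248119e+00, -9.55034587e-02]), 'qvel': array([-1.07324895e-04, -5.29063494e-04,  1.10099071e-03,  1.09505637e-05,
        1.40589199e-03,  1.29871414e-03]), 'joint_efforts': array([ 3.19455787e-03, -8.82138705e+01, -3.83868492e+01,  5.53915766e-05,
        9.91815235e-03, -3.32519932e-06]), 'ee_pos': array([ 0.2123378 , -0.58745202,  0.23071364]), 'eef_rot': array([ 8.18499415e-01, -5.74507059e-01, -4.49699907e-04, -3.81049492e-04]), 'ft_force': array([ 0.21938237, -0.33111643, -0.2638638 ]), 'ft_torque': array([ 0.02562554,  0.00589742, -0.02542507]), 'opening': 1.0053084359771027}
scene {'vertical_fov': 42.80355441574481, 'cx': 283.6033202554912, 'cy': 211.72381059684244, 'R': array([[-0.44772226,  0.89400039,  0.01755237],
       [ 0.68650989,  0.35625446, -0.63386665],
       [-0.57293014, -0.27174633, -0.77324316]]), 't': array([ 0.29527223, -0.30527643,  1.66042964])}
top {'vertical_fov': 46.157062380943884, 'cx': 285.752989140464, 'cy': 213.80817920077365, 'R': array([[-2.75296379e-02, -9.99620880e-01, -4.64865191e-04],
       [-9.96403766e-01,  2.74783128e-02, -8.01528399e-02],
       [ 8.01352260e-02, -1.74338523e-03, -9.96782477e-01]]), 't': array([-0.04006968,  0.57576689,  1.26507371])}
wrist {'vertical_fov': 59.74764672018524, 'cx': 276.756135693002, 'cy': 204.99363480390753, 'R': array([[ 3.38886709e-01, -9.40826854e-01, -7.93721417e-04],
       [-9.07981978e-01, -3.27276690e-01,  2.61646127e-01],
       [-2.46423469e-01, -8.79477102e-02, -9.65163548e-01]]), 't': array([-0.62495249, -0.03294008,  0.37762743])}
```

View pics/scene0.png

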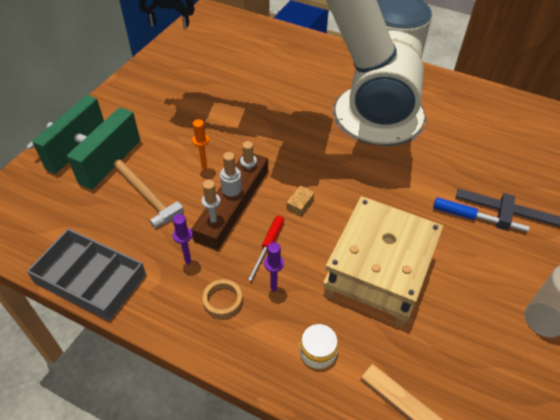

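View pics/top0.png

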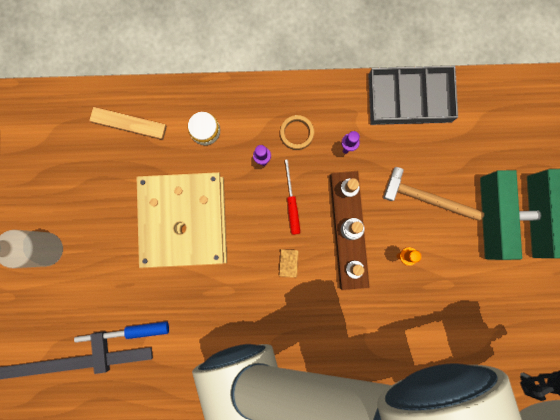

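View pics/wrist0.png

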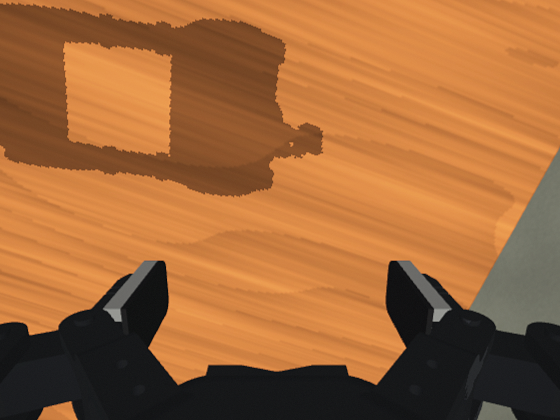

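```bash
python3 - <<'E'
import cv2,numpy as np
s=cv2.imread("pics/scene0.png");t=cv2.imread("pics/top0.png")
a=cv2.resize(s[110:260,170:300],None,fx=4,fy=4,interpolation=cv2.INTER_CUBIC)
cv2.imwrite("pics/c_s.png",a)
b=cv2.resize(s[190:320,315:445],None,fx=4,fy=4,interpolation=cv2.INTER_CUBIC)
cv2.imwrite("pics/c_j.png",b)
a=cv2.resize(t[165:295,325:425],None,fx=4,fy=4,interpolation=cv2.INTER_CUBIC)
b=cv2.resize(t[165:295,130:230],None,fx=4,fy=4,interpolation=cv2.INTER_CUBIC)
cv2.imwrite("pics/c_t.png",np.hstack([b,a]))
E
```

```text
(no output)
```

View pics/c_s.png

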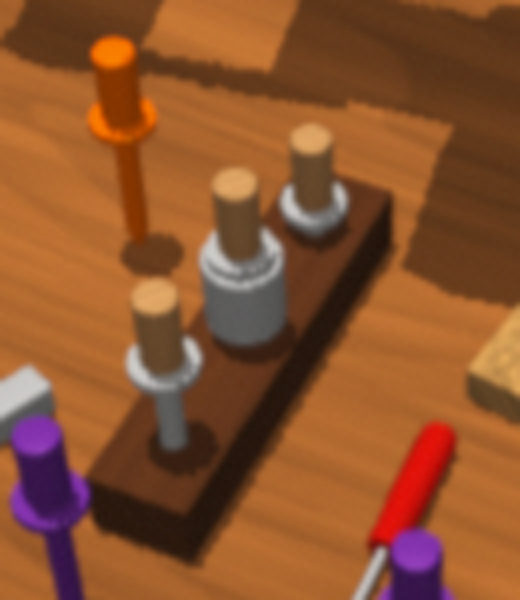

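View pics/c_j.png

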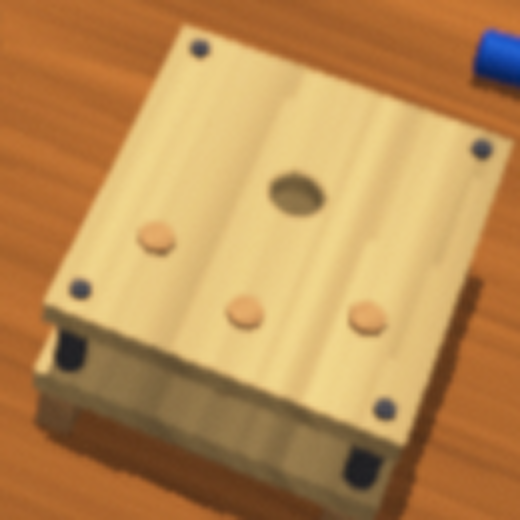

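View pics/c_t.png

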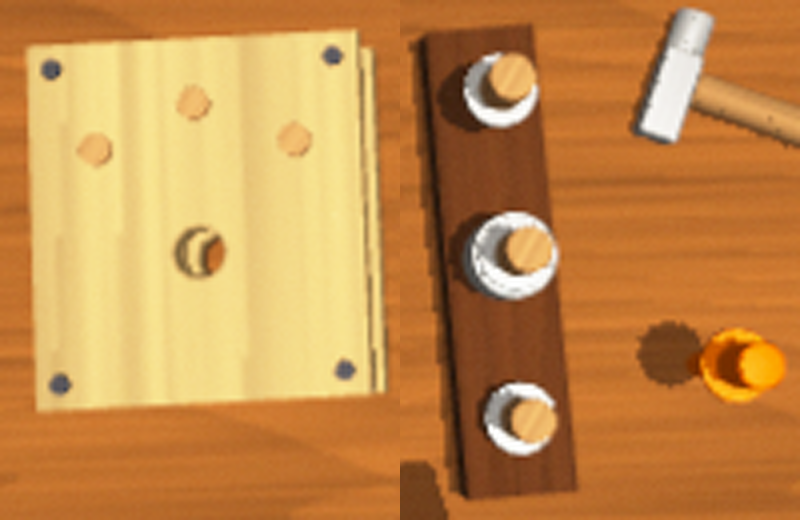

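```bash
cat > h.py <<'E'
import numpy as np, cv2
from station import *
def ray(m,u,v):
    f=210/np.tan(np.radians(m["vertical_fov"])/2)
    d=np.array([(u-m["cx"])/f,(v-m["cy"])/f,1]);R=np.array(m["R"]);t=np.array(m["t"])
    return -R.T@t,R.T@d
def onz(m,u,v,z):
    c,d=ray(m,u,v);return c+d*(z-c[2])/d[2]
def proj(m,X):
    f=210/np.tan(np.radians(m["vertical_fov"])/2)
    p=np.array(m["R"])@X+m["t"];return f*p[0]/p[2]+m["cx"],f*p[1]/p[2]+m["cy"]
def tri(*rs):
    A=0;b=0
    for c,d in rs:
        d=d/np.linalg.norm(d);P=np.eye(3)-np.outer(d,d);A=A+P;b=b+P@c
    return np.linalg.solve(A,b)
E
python3 - <<'E'
from h import *
S=camera_model("scene");T=camera_model("top")
q=lambda u,v,x,y:((u+.5)/4-.5+x,(v+.5)/4-.5+y)
for n,s,t,z in [("gtop",q(155,297,170,110),q(112,77,325,165),.181),
 ("collar",q(164,360,170,110),q(100,90,325,165),.123),
 ("midtop",q(235,186,170,110),q(130,250,325,165),.181),
 ("short",q(311,140,170,110),q(132,422,325,165),.131),
 ("hole",q(297,194,315,190),q(200,252,130,165),.123)]:
    print(n,onz(S,*s,z).round(4),onz(T,*t,z).round(4),tri(ray(S,*s),ray(T,*t)).round(4))
for n,s in[("b1",(182,28)),("b2",(512,141)),("b3",(405,445)),("b4",(44,305))]:
    print(n,onz(S,*q(*s,315,190),.123).round(4))
o=get_obs()
from scipy.spatial.transform import Rotation as R
print(R.from_quat(o["eef_rot"]).as_matrix().round(3))
E
```

```text
gtop [ 0.6287 -0.2102  0.181 ] [ 0.6266 -0.2115  0.181 ] [ 0.6269 -0.2117  0.1785]
collar [ 0.6264 -0.2115  0.123 ] [ 0.6269 -0.2121  0.123 ] [ 0.6267 -0.2117  0.1233]
midtop [ 0.5307 -0.215   0.181 ] [ 0.5267 -0.218   0.181 ] [ 0.5267 -0.2183  0.1761]
short [ 0.43   -0.2213  0.131 ] [ 0.4271 -0.2225  0.131 ] [ 0.427  -0.223   0.1277]
hole [0.5398 0.2016 0.123 ] [0.5401 0.2003 0.123 ] [0.5399 0.201  0.1227]
b1 [0.4544 0.099  0.123 ]
b2 [0.4471 0.2989 0.123 ]
b3 [0.6667 0.3051 0.123 ]
b4 [0.673  0.1053 0.123 ]
[[ 0.34  -0.94  -0.   ]
 [-0.94  -0.34   0.001]
 [-0.001 -0.    -1.   ]]
```

Look-alikes (scene px): wooden-grip posts long slim (209,185), barrel (230,163), short (248,145); orange (199,132); purple (180,220) and (274,255). The close crop shows the (209,185) post with a slim shaft and a high collar, so that one is the target. Post ≈ (0.627, −0.212), hole ≈ (0.540, 0.201).

```bash
cat >> h.py <<'E'
from scipy.spatial.transform import Rotation as Ro
def go(pos,jaw_deg,o=None):
    "shift and turn in tool axes; tool x at world yaw jaw_deg, tool down"
    o=o or get_obs();R=Ro.from_quat(o["eef_rot"])
    a=np.radians(jaw_deg);x=[np.cos(a),np.sin(a),0];z=[0,0,-1];y=np.cross(z,x)
    Rt=Ro.from_matrix(np.array([x,y,z]).T)
    print("shift",(R.inv().apply(np.array(pos)-o["ee_pos"])).round(4),"turn",(R.inv()*Rt).as_rotvec().round(4))
E
python3 -c "
from h import *
go([.627,-.212,.27],-90)"
```

```text
shift [-0.2123 -0.5176 -0.0389] turn [0.     0.0009 0.3468]
```

>>> arm_command(targets=[[[-0.004,-0.01,-0.02,0,0,0.007,0.0854],[-0.013,-0.031,-0.035,0,0,0.02,0.0854],[-0.025,-0.062,-0.039,0,0,0.04,0.0854],[-0.04,-0.097,-0.039,0,0,0.065,0.0854],[-0.055,-0.134,-0.039,0,0,0.09,0.0854],[-0.07,-0.171,-0.039,0,0,0.115,0.0854],[-0.085,-0.208,-0.039,0,0,0.14,0.0854],[-0.1,-0.244,-0.039,0,0,0.164,0.0854],[-0.115,-0.281,-0.039,0,0,0.188,0.0854],[-0.13,-0.317,-0.039,0,0,0.213,0.0854],[-0.145,-0.354,-0.039,0,0,0.237,0.0854],[-0.16,-0.39,-0.039,0,0,0.261,0.0854],[-0.175,-0.427,-0.039,0,0,0.286,0.0854],[-0.189,-0.461,-0.039,0,0.001,0.309,0.0854],[-0.201,-0.49,-0.039,0,0.001,0.328,0.0854],[-0.209,-0.509,-0.039,0,0.001,0.341,0.0854],[-0.2123,-0.5176,-0.039,0,0.001,0.347,0.0854],[-0.2123,-0.5176,-0.039,0,0.001,0.347,0.0854],[-0.2123,-0.5176,-0.039,0,0.001,0.347,0.0854]]])

```text
time_s: 2.05
ee_pos: [0.6264, -0.2128, 0.2701]
eef_rot: [-0.707, 0.707, -0.0, -0.001]
ft_force: [-1.3, -1.0, 0.6]
opening: 1.0
```

```bash
python3 - <<'E'
from h import *
o=get_obs();print(o["time_s"],o["ee_pos"],o["qvel"].round(3))
m=camera_model("wrist");im=get_image("wrist")
print([np.round(proj(m,np.array(p)),1) for p in[(.627,-.212,.181),(.627,-.212,.123),(.627,-.212,.05)]])
cv2.imwrite("pics/w1.png",im[:,:,::-1])
go([.627,-.212,.134],-90,o)
E
```

```text
2.05 [ 0.62640998 -0.21284894  0.27009724] [-0.011 -0.004  0.004  0.001 -0.001  0.002]
[array([274.7, 209.8]), array([275. , 190.1]), array([275.3, 173.9])]
shift [-0.001  -0.0006  0.1361] turn [ 0.0004 -0.0011 -0.0002]
```

View pics/w1.png

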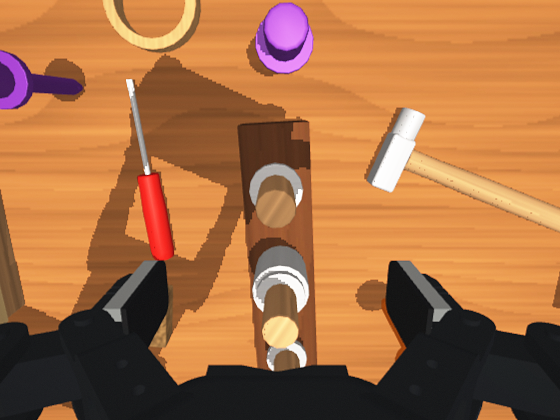

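The wrist picture shows the target's grip top at (276,209) and collar at (276,190), both within about 1 px of the prediction. The purple post at (285,40) is clear of the descent.

>>> arm_command(targets=[[[0,0,0.01,0,0,0,0.0854],[-0.001,0,0.03,0,-0.001,0,0.0854],[-0.001,0,0.055,0,-0.001,0,0.0854],[-0.001,0,0.08,0,-0.001,0,0.0854],[-0.001,0,0.105,0,-0.001,0,0.0854],[-0.001,0,0.125,0,-0.001,0,0.0854],[-0.001,0,0.136,0,-0.001,0,0.0854],[-0.001,0,0.136,0,-0.001,0,0.0854],[-0.001,0,0.136,0,-0.001,0,0.02],[-0.001,0,0.136,0,-0.001,0,0.02],[-0.001,0,0.136,0,-0.001,0,0.015],[-0.001,0,0.136,0,-0.001,0,0.01],[-0.001,0,0.136,0,-0.001,0,0.01],[-0.001,0,0.136,0,-0.001,0,0.01],[-0.001,0,0.136,0,-0.001,0,0.01],[-0.001,0,0.136,0,-0.001,0,0.01]]])

```text
time_s: 3.7
ee_pos: [0.6275, -0.2115, 0.1351]
eef_rot: [-0.707, 0.707, -0.001, 0.0]
ft_force: [-0.1, 1.9, 6.9]
opening: 0.312
```

```bash
python3 - <<'E'
from h import *
o=get_obs();print(o["time_s"],o["ee_pos"],o["opening"],o["ft_force"])
im=get_image("scene")
cv2.imwrite("pics/s2.png",cv2.resize(im[90:260,150:320],None,fx=3.5,fy=3.5)[:,:,::-1])
go([.627,-.212,.274],-90,o)
E
```

```text
3.7 [ 0.6275367  -0.21146538  0.13511527] 0.3119185927103784 [-0.05200982  1.86780474  6.8586077 ]
shift [ 0.0006  0.0003 -0.1389] turn [-0.0015 -0.0005 -0.0001]
```

View pics/s2.png

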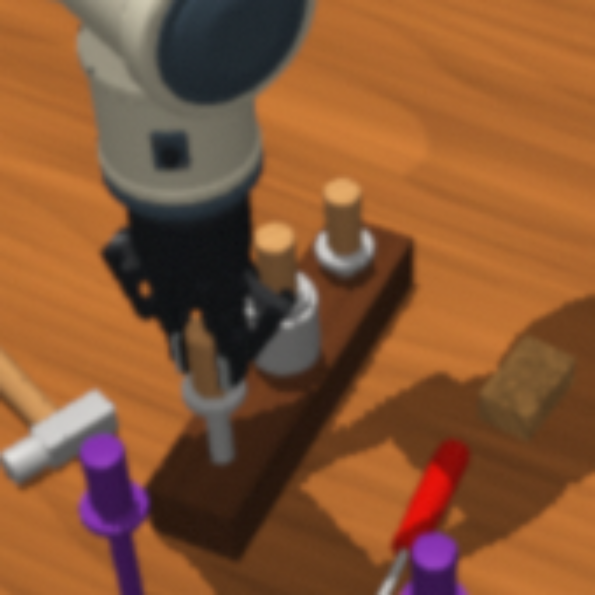

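Scene picture: the fingers hold the wooden grip (crop (205,360)) above the collar, opening 0.31 ≈ 27 mm, so the grasp is good. Lifting next.

>>> arm_command(targets=[[[0,0,-0.005,0,0,0,0.01],[0,0,-0.015,0,0,0,0.01],[0,0,-0.03,0,0,0,0.01],[0,0,-0.05,0,0,0,0.01],[0,0,-0.07,0,0,0,0.01],[0,0,-0.09,0,0,0,0.01],[0,0,-0.11,0,0,0,0.01],[0,0,-0.13,0,0,0,0.01],[0,0,-0.148,0,0,0,0.01],[0,0,-0.16,0,0,0,0.01],[0,0,-0.165,0,0,0,0.01],[0,0,-0.165,0,0,0,0.01]]])

```text
time_s: 4.95
ee_pos: [0.6271, -0.2114, 0.2997]
eef_rot: [-0.707, 0.707, -0.0, 0.0]
ft_force: [-0.7, -0.6, -2.4]
opening: 0.314
```

```bash
python3 - <<'E'
from h import *
o=get_obs();print(o["time_s"],o["ee_pos"],o["opening"],o["ft_force"])
im=get_image("scene")
cv2.imwrite("pics/s3.png",cv2.resize(im[50:220,150:320],None,fx=3.5,fy=3.5)[:,:,::-1])
go([.540,.201,.302],-90,o)
go([.540,.201,.302],-60,o)
E
```

```text
4.95 [ 0.62712426 -0.21136557  0.29972939] 0.3135671676564092 [-0.67102193 -0.61251473 -2.36756316]
shift [-0.4123  0.0872 -0.0024] turn [-0.0008 -0.0002 -0.0002]
shift [-0.4123  0.0872 -0.0024] turn [-7.000e-04 -4.000e-04 -5.238e-01]
```

View pics/s3.png

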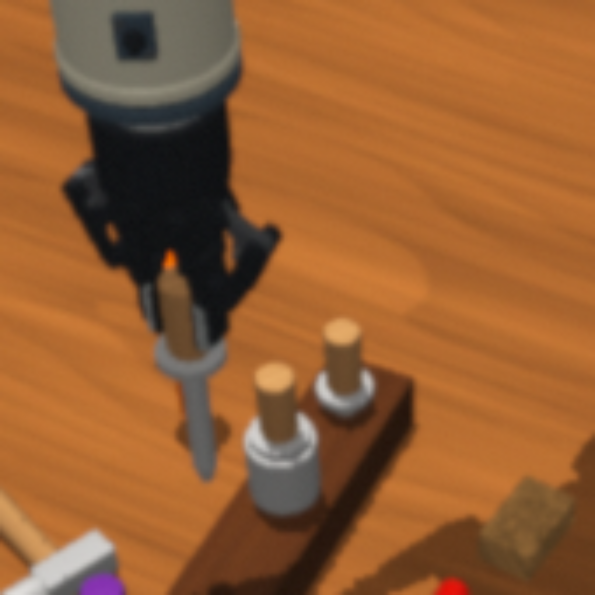

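Post is out of the block and hanging upright (nose at crop (205,475)). Carrying it to the jig.

>>> arm_command(targets=[[[-0.006,0.001,0,0,0,0,0.01],[-0.02,0.004,0,0,0,0,0.01],[-0.042,0.009,0,0,0,0,0.01],[-0.068,0.014,0,0,0,0,0.01],[-0.096,0.02,0,0,0,0,0.01],[-0.124,0.026,0,0,0,0,0.01],[-0.152,0.032,0,0,0,0,0.01],[-0.18,0.038,0,0,0,0,0.01],[-0.208,0.044,0,0,0,0,0.01],[-0.236,0.05,0,0,0,0,0.01],[-0.264,0.056,0,0,0,0,0.01],[-0.292,0.062,0,0,0,0,0.01],[-0.32,0.068,0,0,0,0,0.01],[-0.346,0.073,0,0,0,0,0.01],[-0.37,0.078,0,0,0,0,0.01],[-0.39,0.083,0,0,0,0,0.01],[-0.404,0.086,0,0,0,0,0.01],[-0.412,0.087,0,0,0,0,0.01],[-0.412,0.087,0,0,0,0,0.01],[-0.412,0.087,0,0,0,0,0.01]]])

```text
time_s: 7.0
ee_pos: [0.5401, 0.2003, 0.2992]
eef_rot: [-0.707, 0.707, -0.0, -0.0]
ft_force: [-0.2, -0.1, -2.7]
opening: 0.307
```

```bash
python3 - <<'E'
from h import *
o=get_obs();print(o["time_s"],o["ee_pos"],o["opening"],o["ft_force"],o["joints"].round(2))
S=camera_model("scene");T=camera_model("top")
im=get_image("scene");t=get_image("top");w=get_image("wrist")
zz=o["ee_pos"][2]+.019-.148
X=np.r_[o["ee_pos"][:2],zz]
for z in(0,.014,.06,.11): print(z,np.round(proj(S,X+[0,0,z]),1),np.round(proj(T,X+[0,0,z]),1))
print("hole",np.round(proj(S,np.array([.54,.201,.123])),1))
cv2.imwrite("pics/s4.png",cv2.resize(im[120:270,310:460],None,fx=4,fy=4,interpolation=2)[:,:,::-1])
cv2.imwrite("pics/s4f.png",im[:,:,::-1])
cv2.imwrite("pics/t4.png",t[:,:,::-1])
cv2.imwrite("pics/w4.png",w[:,:,::-1])
E
```

```text
7.0 [0.54014462 0.20033873 0.29922635] 0.3074007243716271 [-0.15466315 -0.13536496 -2.69537276] [ 0.25  0.37  1.37 -0.    1.41  1.82]
0 [391.9 225.1] [175.2 226.5]
0.014 [393.1 221.1] [173.9 226.2]
0.06 [396.9 207.4] [169.1 225.1]
0.11 [401.4 191.5] [163.4 223.7]
hole [388.6 238.1]
```

View pics/s4.png

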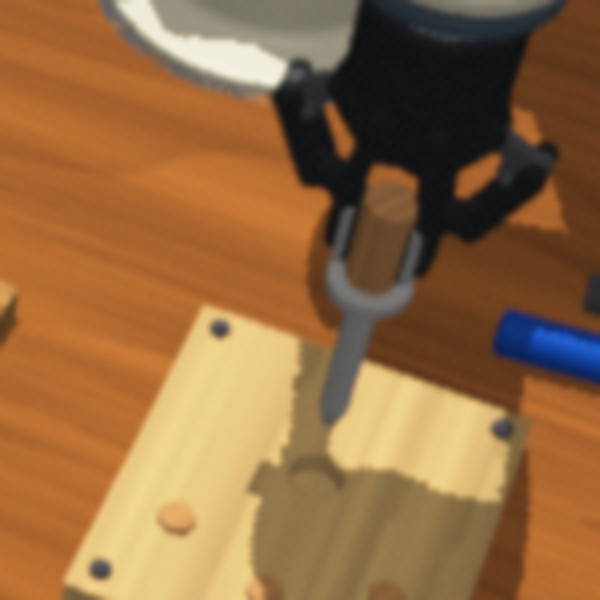

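View pics/t4.png

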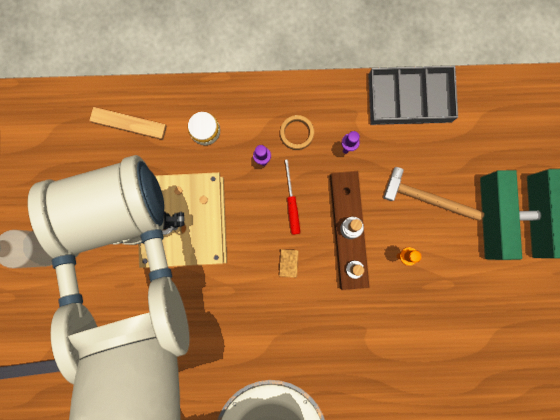

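View pics/w4.png

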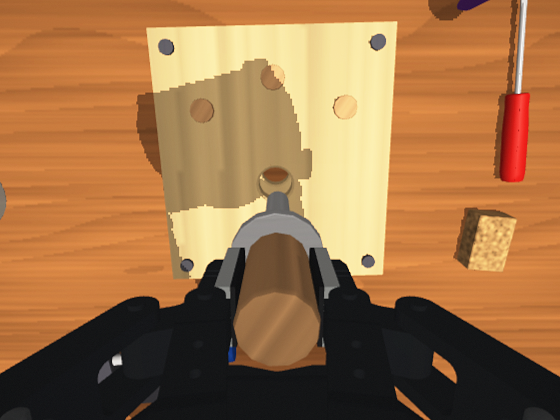

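The scene crop shows the post upright over the jig, nose at full-image (392.6,225) against predicted (392,225). The wrist view has the hole at (275,182) and the shaft pointing at it around (277,200). The top view is blocked by the arm, but shows the far socket empty at (347,190), so the right post was taken. I'll check the hole in the wrist frame.

```bash
python3 - <<'E'
from h import *
o=get_obs()
m=camera_model("wrist")
zz=o["ee_pos"][2]+.019-.148
for p in [(.54,.201,.123),(.54,.201,.055),(*o["ee_pos"][:2],zz),(*o["ee_pos"][:2],zz+.11)]: print(np.round(proj(m,np.array(p)),1))
print(onz(m,275,182,.123))
w=cv2.imread("pics/w4.png");cv2.imwrite("pics/w4c.png",cv2.resize(w[140:260,210:340],None,fx=5,fy=5,interpolation=2))
go([.54,.201,.25],-90)
E
```

```text
[275.1 183.9]
[275.4 170.8]
[276.2 196.2]
[276.  251.8]
[0.54173136 0.20107598 0.123     ]
shift [-0.0011  0.0004  0.0492] turn [-0.0002 -0.0001 -0.0012]
```

View pics/w4c.png

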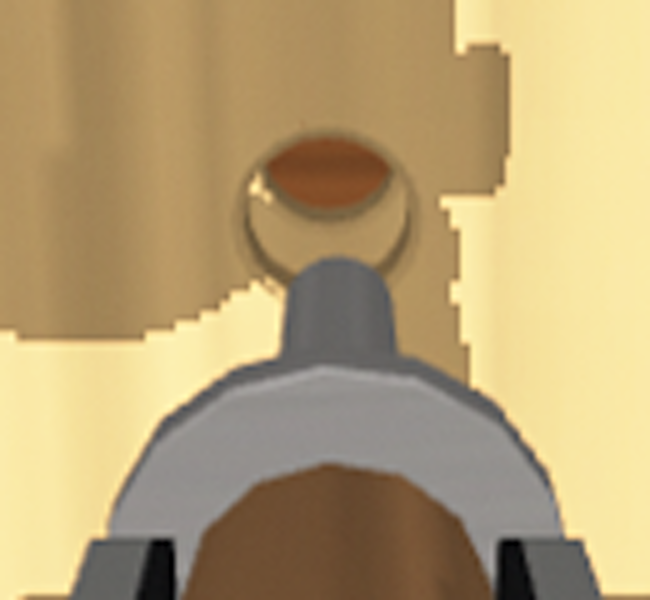

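>>> arm_command(targets=[[[-0.0015,0.0004,0.003,0,0,0,0.01],[-0.0015,0.0004,0.01,0,0,0,0.01],[-0.0015,0.0004,0.02,0,0,0,0.01],[-0.0015,0.0004,0.03,0,0,0,0.01],[-0.0015,0.0004,0.038,0,0,0,0.01],[-0.0015,0.0004,0.045,0,0,0,0.01],[-0.0015,0.0004,0.052,0,0,0,0.01],[-0.0015,0.0004,0.06,0,0,0,0.01],[-0.0015,0.0004,0.068,0,0,0,0.01],[-0.0015,0.0004,0.075,0,0,0,0.01],[-0.0015,0.0004,0.08,0,0,0,0.01],[-0.0015,0.0004,0.08,0,0,0,0.01]]])

```text
time_s: 8.35
ee_pos: [0.5395, 0.2021, 0.2185]
eef_rot: [-0.707, 0.707, 0.0, -0.0]
ft_force: [0.6, -0.5, -2.6]
opening: 0.311
```

```bash
python3 - <<'E'
from h import *
o=get_obs();print(o["ft_torque"])
im=get_image("scene");w=get_image("wrist")
a=cv2.resize(im[180:300,320:445],None,fx=3,fy=3,interpolation=2)[:,:,::-1]
b=cv2.resize(w[140:260,210:335],None,fx=3,fy=3,interpolation=2)[:,:,::-1]
cv2.imwrite("pics/s5.png",np.hstack([a,b]))
go([.54,.201,.153],-90,o)
E
```

```text
[ 0.0480336  -0.02677491  0.00514424]
shift [ 0.0011 -0.0006  0.0655] turn [ 0.0009 -0.0002 -0.0002]
```

View pics/s5.png

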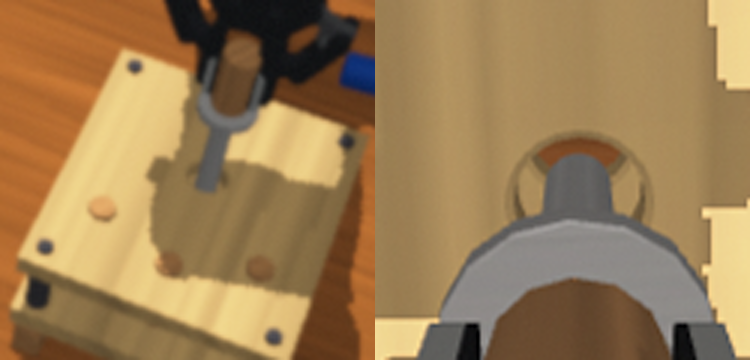

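The shaft is in the upper hole with clearance all round (right panel, shaft (578,185) inside ring (580,190)) and there is no contact force. Continuing down.

>>> arm_command(targets=[[[0.0005,0,0.003,0,0,0,0.01],[0.0005,0,0.01,0,0,0,0.01],[0.0005,0,0.018,0,0,0,0.01],[0.0005,0,0.026,0,0,0,0.01],[0.0005,0,0.034,0,0,0,0.01],[0.0005,0,0.042,0,0,0,0.01],[0.0005,0,0.05,0,0,0,0.01],[0.0005,0,0.058,0,0,0,0.01],[0.0005,0,0.064,0,0,0,0.01],[0.0005,0,0.068,0,0,0,0.01],[0.0005,0,0.071,0,0,0,0.01],[0.0005,0,0.073,0,0,0,0.01],[0.0005,0,0.073,0,0,0,0.01]]])

```text
time_s: 9.75
ee_pos: [0.5398, 0.2017, 0.1462]
eef_rot: [-0.707, 0.707, -0.0, 0.0]
ft_force: [-0.1, -0.1, -2.2]
opening: 0.313
```

```bash
python3 - <<'E'
from h import *
im=get_image("scene");w=get_image("wrist")
a=cv2.resize(im[180:300,320:445],None,fx=3,fy=3,interpolation=2)[:,:,::-1]
b=cv2.resize(w[140:260,210:335],None,fx=3,fy=3,interpolation=2)[:,:,::-1]
cv2.imwrite("pics/s6.png",np.hstack([a,b]))
E
```

```text
(no output)
```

View pics/s6.png

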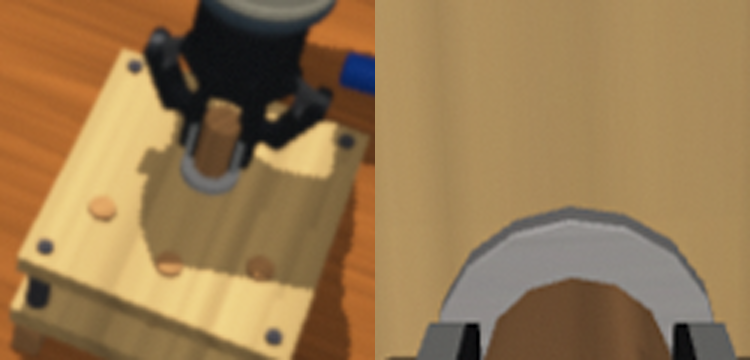

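No resistance, and the collar is just above the board. Lowering 3 mm more, then opening.

>>> arm_command(targets=[[[0,0,0.001,0,0,0,0.01],[0,0,0.002,0,0,0,0.01],[0,0,0.003,0,0,0,0.01],[0,0,0.003,0,0,0,0.01]]])

```text
time_s: 10.25
ee_pos: [0.5398, 0.2017, 0.1433]
eef_rot: [-0.707, 0.707, -0.0, 0.0]
ft_force: [0.3, 0.2, -2.4]
opening: 0.312
```

>>> arm_command(targets=[[[0,0,0.001,0,0,0,0.02],[0,0,0.001,0,0,0,0.03],[0,0,0.001,0,0,0,0.045],[0,0,0.001,0,0,0,0.06],[0,0,0.001,0,0,0,0.0854],[0,0,0.001,0,0,0,0.0854],[0,0,0.001,0,0,0,0.0854],[0,0,0.001,0,0,0,0.0854],[0,0,0.001,0,0,0,0.0854]]])

```text
time_s: 11.15
ee_pos: [0.5398, 0.2017, 0.1423]
eef_rot: [-0.707, 0.707, -0.0, 0.0]
ft_force: [1.2, -0.5, 0.2]
opening: 0.996
```

>>> arm_command(targets=[[[0,0,-0.005,0,0,0,0.0854],[0,0,-0.015,0,0,0,0.0854],[0,0,-0.03,0,0,0,0.0854],[0,0,-0.05,0,0,0,0.0854],[0,0,-0.07,0,0,0,0.0854],[0,0,-0.09,0,0,0,0.0854],[0,0,-0.11,0,0,0,0.0854],[0,0,-0.12,0,0,0,0.0854],[0,0,-0.125,0,0,0,0.0854],[0,0,-0.125,0,0,0,0.0854]]])

```text
time_s: 12.15
ee_pos: [0.5398, 0.2017, 0.2676]
eef_rot: [-0.707, 0.707, -0.0, 0.0]
ft_force: [-0.3, 0.0, -0.3]
opening: 1.005
```

```bash
python3 - <<'E'
from h import *
o=get_obs();print(o["ee_pos"],o["opening"],o["ft_force"])
im=get_image("scene")
S=camera_model("scene")
m=camera_model("wrist");w=get_image("wrist")
for n,p in [("collar top",(.54,.201,.131)),("grip top",(.54,.201,.189))]: print(n,np.round(proj(S,np.array(p)),1),np.round(proj(m,np.array(p)),1))
a=cv2.resize(im[180:300,320:445],None,fx=3,fy=3,interpolation=2)[:,:,::-1]
b=cv2.resize(w[120:240,210:335],None,fx=3,fy=3,interpolation=2)[:,:,::-1]
cv2.imwrite("pics/s7.png",np.hstack([a,b]))
E
```

```text
[0.53982108 0.20170427 0.26761009] 1.0050494347640229 [-0.30214656  0.04034056 -0.25035749]
collar top [389.2 235.9] [277.  193.5]
grip top [393.8 219.8] [277.1 214.9]
```

View pics/s7.png

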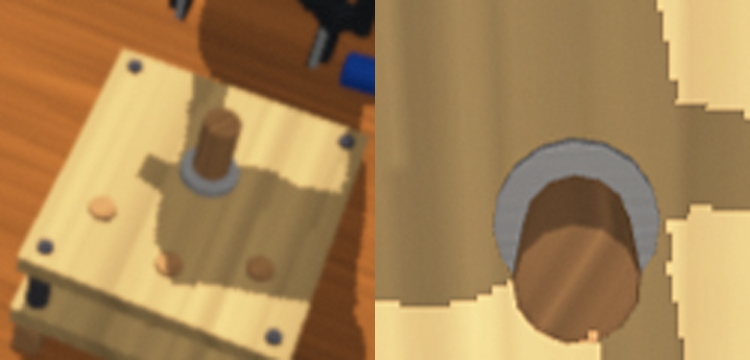

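The post is seated and standing free. The grip top measures (394,220.5) in the scene view and (277,214) in the wrist view, against (393.8,219.8) and (277.1,214.9) predicted for a seated post. The collar centre is at (277,192) against (277,193.5).

```bash
python3 -c "
from station import *
print(finish_job())"
```

```text
the job is handed in; nothing more can be done
None
```

The long slim post now stands through both jig boards with its collar on the upper board. I let go of it, backed the gripper 125 mm away and handed the job in at about 12 s.

- **Which post:** I took the wooden-grip post with the thin shaft and high collar at scene (209,185). The barrel and short posts and the coloured look-alikes were left alone.
- **Seating:** in both the scene and wrist pictures the grip top lies within about 1 px of where it should be when seated. The collar centre, checked in the wrist picture only, is within 1.5 px.
- **Forces:** I saw no contact force on the way down. The largest reading was 6.9 N as the gripper closed on the post.
- **Not checked directly:** the nose below the lower board was never in view, so its depth is inferred from the collar and grip. The top camera was blocked by the arm over the jig. No check failed or disagreed.

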